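Press the fir-tree tiers home

ROBOT

A 7-joint arm with a two-finger parallel gripper is mounted at the origin on the work surface. World frame = base frame: x ahead of the robot, y to its left, z up, the work surface at z = 0. Lengths are in m, angles in rad, forces in N, time in s.
With the tool pointing down it reaches from about 0.375 to 0.925 m from the base axis. Payload 3.1 kg.
Tool frame: the origin (TCP) lies between the finger pads; the fingertips stand 19 mm ahead of it and the grasp point (between the pads) is the TCP; z points along the fingers, y is the line along which they close (so a half turn about z gives the same grasp; the last joint's range is limited). The gripper opens to 85 mm and grips with 20 to 120 N. Pads are 22 mm wide; open, the fingers measure 114 mm over their backs; the gripper's body (76 mm by 85 mm) begins 54 mm behind the grasp point. The pads swing forward as they close: fully open they stand 13 mm farther back than shut.
Start: joints at [1.141, 0.383, 0.044, 1.598, -0.018, 1.161, -0.05], TCP at [0.212, -0.615, 0.217] pointing down, gripper open.
Joint ranges: [-2.61, 2.61], [-0.41, 2.15], [-1.48, 1.57], [0, 2.5], [-1.57, 4.71], [0.05, 1.97], [-2.85, 2.85]. Speed limits (rad/s): [2.79, 2.79, 3.14, 3.14, 3.14, 3.14, 3.14].

INTERFACE

Orientations are given as a unit quaternion [x, y, z, w].
In Python, from bench import move_ptp, movel, move_j, move_gripper, pause, inverse_kinematics, read_camera, camera_params, MotionError, sign_off, look_for, tip_of, read_time_s, read_qpos, read_joint_vel, read_effort, read_eef_pos, read_tcp_rot, read_ft_force, read_ft_torque, read_finger_gap, read_grasp_force gives the robot as it stands. Calls block until the motion is done:
- move_ptp(position, orientation): joint-space move of the TCP to a pose.
- movel(position, orientation=None, speed=0.15): straight line of the TCP; orientation=None keeps the orientation; speed is the mean speed in m/s.
- move_j(angles): joint-space move.
- move_gripper(opening, effort=None): finger opening in m; effort is the grip in N (None keeps the last); returns when the fingers have stopped.
- pause(seconds).
- inverse_kinematics(position, orientation): joint angles nearest the present ones, or None.
- read_camera(name): name is "scene" or "top"; returns the picture (420x560x3 uint8, red, green, blue); there is no depth.
- camera_params(name): a dict with "K" (3x3 intrinsics, pixels), "camera_from_world" (4x4, takes a point from world to camera coordinates). Camera axes: x right, y down, z forward; pixel columns grow to the right and rows downward; lengths in m; the calibration is good to about 2 mm. A picture is of the moment at which its call begins. camera_params takes no time and is no camera call.
A pose or a line that the arm cannot do raises MotionError and nothing moves.
- sign_off(): hands the job in; it is judged then, once.
Trained networks look in the newest picture that a camera, given by its name, has taken for a name from the list of things; names that differ only in an ending like _2 or _b are one class to them, and where a whole thing is asked for, a point or a joint stands for the part that bears it (a point fixed in the world has none). Each returns a list of dicts, best first, with "confidence" (0 to 1); they miss things now and then, are a little off and sometimes report something else, mostly with a low value. They report only what shows in the picture. A call takes as long as a camera call.
- look_for(camera, name): "at" ([column, row] in pixels, amid what is visible of it).
- tip_of(camera, name): "at" ([column, row] in pixels: a listed point, or the origin of a listed thing).
Readings, each from a call of its own:
- read_time_s(): time.
- read_qpos(): joint angles.
- read_joint_vel(): joint speeds.
- read_effort(): joint torques, N m.
- read_eef_pos(): TCP position.
- read_tcp_rot(): TCP orientation.
- read_ft_force(): force on the tool from outside, world axes, zero at the start.
- read_ft_torque(): the same for the moment, N m.
- read_finger_gap(): finger opening in m.
- read_grasp_force(): force on a finger pad.
Only numpy, scipy, OpenCV 4.12 (cv2) and the standard library are available. Lean on these libraries where they do the work, as an engineer would, in place of code of your own. Each camera call takes 0.05 s, during which the arm holds its last target. There are 200 camera calls.

TASK

Finish the wooden fir-tree picture: with the fingertips press its three half-inserted green tiers fully home, pushing lightly on each one's red button - the wide bottom tier first, then the middle one, then the small top one, because each overlaps the tier below. Only press, do not lift or shift the board, and leave the cones, bottle, jar and other things on and around it undisturbed.

Things in the scene. Friction and masses are not known exactly. Their poses are not given: they have to be found in the camera images.
- board: loose flat wooden board 300 x 200 x 16 mm, about 0.5 kg, lying on the white table and carrying the fir-tree picture; origin at the centre of its underside, x along its long side from the brown trunk to the treetop, z up. The three green triangles overlap like shingles, each over the top of the wider one below it.
- low_tier (a joint): how far the wide bottom green tier (152 mm plywood triangle, 5 mm thick) is pressed down: 0 = 7 mm proud, 0.007 m = home; starts at 0 to 0.0015. Its peg slides straight down under about 3.5 N and stays where left; at 0.007 it lands on a cork washer (gives 1 mm per 6 N more, solid at 0.0095) and, let go, rests at 0.007 to 0.0075
- low_button: red painted round wooden button, 24 mm diameter, 6 mm high, fixed on the wide bottom tier right above its peg: the place to press. Origin at the centre of its underside; its flat top is 6 mm higher. Top of the button above the table: 37 mm with the tier 7 mm proud, 30 mm when home. Lies at -78 mm along the board's x axis, on its centre line; z is up.
- mid_tier (a joint): how far the middle green tier (121 mm plywood triangle, 5 mm thick) is pressed down: 0 = 7 mm proud, 0.007 m = home; starts at 0 to 0.0015. Its peg slides straight down under about 3.5 N and stays where left; at 0.007 it lands on a cork washer (gives 1 mm per 6 N more, solid at 0.0095) and, let go, rests at 0.007 to 0.0075
- mid_button: red painted round wooden button, 24 mm diameter, 6 mm high, fixed on the middle tier right above its peg: the place to press. Origin at the centre of its underside; its flat top is 6 mm higher. Top of the button above the table: 45 mm with the tier 7 mm proud, 38 mm when home. Lies at -15 mm along the board's x axis, on its centre line; z is up.
- top_tier (a joint): how far the small top green tier (90 mm plywood triangle, 5 mm thick) is pressed down: 0 = 7 mm proud, 0.007 m = home; starts at 0 to 0.0015. Its peg slides straight down under about 3.5 N and stays where left; at 0.007 it lands on a cork washer (gives 1 mm per 6 N more, solid at 0.0095) and, let go, rests at 0.007 to 0.0075
- top_button: red painted round wooden button, 24 mm diameter, 6 mm high, fixed on the small top tier right above its peg: the place to press. Origin at the centre of its underside; its flat top is 6 mm higher. Top of the button above the table: 53 mm with the tier 7 mm proud, 46 mm when home. Lies at 41 mm along the board's x axis, on its centre line; z is up.
- cone_tall: loose pine cone standing on the board beside the treetop, 58 mm high, 50 mm across; origin at the centre of its underside
- walnut: loose half walnut shell lying dome-up on the board beside the treetop, 35 mm across, 17 mm high; origin under its centre
- cone_small: loose small pine cone standing on the table beside the board, 46 mm high, 42 mm across; origin at the centre of its underside
- glue: loose white glue bottle with an orange cap standing beside the board, 42 mm diameter, 105 mm high; origin at the centre of its underside
- jar: loose amber jar with a metal lid standing beside the board, 56 mm diameter, 65 mm high; origin at the centre of its underside
- slices: loose pile of three wood slices glued together, 72 mm diameter, 24 mm high, lying beside the board; origin at the centre of its underside
- brush: loose flat paint brush with a wooden handle, 180 mm long, lying on the table past the treetop end of the board

How it is judged:
On the way, in this order (a step that is already met when the one before it is completed fails the run):
1. the wide bottom tier is pressed home by the fingers on its red button (value of joint low_tier above 0.005 m and contact force between the fingers and low_button above 0.5 N), for 0.02 s.
2. the middle tier is pressed home by the fingers on its red button (value of joint mid_tier above 0.005 m and contact force between the fingers and mid_button above 0.5 N), for 0.02 s.
3. the small top tier is pressed home by the fingers on its red button (value of joint top_tier above 0.005 m and contact force between the fingers and top_button above 0.5 N), for 0.02 s.
At the end, for the whole second after the job is handed in: all three tiers are home (each within 2 mm of its seat, joint above 0.005), the board lies flat at rest within 15 mm of where it was, and the seven loose things are within 20 mm of where they were, the cones, bottle and jar upright (value of joint each of low_tier, mid_tier, top_tier above 0.005 m and distance of board from where it was at the start of the episode below 0.015 m and height (world z) of board below 0.008 m and angle between board's own z axis and vertical below 0.06 rad and linear speed of board below 0.01 m/s and distance of each of cone_tall, walnut, cone_small, glue, jar, slices, brush from where it was at the start of the episode below 0.02 m and angle between each of cone_tall, cone_small, glue, jar's own z axis and vertical below 0.4 rad); the robot touches nothing.
It fails at once if the middle tier is pressed down before the bottom one is home (value of joint mid_tier above 0.004 m and not (value of joint low_tier above 0.005 m)).
It fails at once if the top tier is pressed down before the middle one is home (value of joint top_tier above 0.004 m and not (value of joint mid_tier above 0.005 m)).
It fails at once if the tree is pressed hard (more than 20 N) (contact force between any of the fingers, the arm and board above 20 N).
It fails at once if the board is shifted more than 15 mm, lifted or tipped (distance of board from where it was at the start of the episode above 0.015 m or height (world z) of board above 0.008 m or angle between board's own z axis and vertical above 0.06 rad).
It fails at once if something standing or lying around is moved more than 20 mm, lifted or knocked over (distance of any of cone_tall, walnut, cone_small, glue, jar, slices, brush from where it was at the start of the episode above 0.02 m or angle between any of cone_tall, cone_small, glue, jar's own z axis and vertical above 0.4 rad).
It also fails if it takes over 38 s, if anything falls off the work surface, if the arm or the gripper's body presses on something with over 40 N, if the wrist force passes 120 N, or if a joint passes its speed limit or range.

## Working session

There is one attempt and no reset: what is moved stays moved. The work goes in short steps, each a Python script; the robot and the scene stay as the last script left them, time stands still between calls to the robot, and variables do not carry over. Pictures are saved under pics/ and viewed, at most 10 in all, crops included, and the job is handed in when it is done.

```bash
mkdir -p pics
cat > h.py <<'E'
import numpy as np, cv2
from bench import *
def ray(cam,px,z):
    p=camera_params(cam);K=np.array(p["K"]);T=np.array(p["camera_from_world"])
    R,t=T[:3,:3],T[:3,3];c=-R.T@t
    d=R.T@np.linalg.inv(K)@np.array([px[0],px[1],1.])
    return c+d*(z-c[2])/d[2]
E
python3 - <<'E'
from h import *
for c in("top","scene"):
    cv2.imwrite(f"pics/{c}0.png",cv2.cvtColor(read_camera(c),cv2.COLOR_RGB2BGR))
    for n,z in(("low_button",.0305),("mid_button",.0385),("top_button",.0465),("cone_tall",.016),("walnut",.016),("cone_small",0),("glue",0),("jar",0),("slices",0),("board",0)):
        for r in tip_of(c,n)[:3]: print(c,n,np.round(r["at"],1),round(r["confidence"],2),np.round(ray(c,r["at"],z),4))
print(read_time_s(),read_tcp_rot(),read_finger_gap())
E
```

```text
top low_button [282.9 259.9] 0.41 [0.4692 0.0671 0.0305]
top mid_button [265.2 241.1] 0.58 [0.511  0.104  0.0385]
top top_button [253.1 221.8] 0.43 [0.5531 0.1284 0.0465]
top cone_tall [261.8 177.5] 0.86 [0.6525 0.1093 0.016 ]
top walnut [209.5 216.9] 0.71 [0.5682 0.2276 0.016 ]
top cone_small [241.8 320.7] 0.65 [0.337  0.1626 0.    ]
top glue [317.7 177.8] 0.65 [ 0.6501 -0.0159  0.    ]
top jar [318.3 177.8] 0.71 [ 0.65   -0.0173  0.    ]
top jar [346.6 215.1] 0.6 [ 0.5639 -0.0778  0.    ]
top slices [185.7 256.1] 0.59 [0.4828 0.2853 0.    ]
top board [261.6 238. ] 0.7 [0.5182 0.1142 0.    ]
scene low_button [236.6 182.5] 0.75 [ 0.5751 -0.0549  0.0305]
scene low_button [330.7 175. ] 0.62 [0.45   0.0655 0.0305]
scene mid_button [329.7 195. ] 0.41 [0.5039 0.0995 0.0385]
scene top_button [329.7 217.4] 0.52 [0.5555 0.134  0.0465]
scene cone_tall [286.1 256.3] 0.78 [0.6426 0.1144 0.016 ]
scene walnut [376.  261.5] 0.56 [0.5629 0.2284 0.016 ]
scene cone_small [405.3 179.3] 0.83 [0.3379 0.1662 0.    ]
scene glue [225.7 227.9] 0.71 [ 0.6494 -0.0132  0.    ]
scene jar [234.2 187.3] 0.82 [ 0.564 -0.075  0.   ]
scene slices [425.9 249.2] 0.58 [0.4764 0.2743 0.    ]
scene board [325.9 218.5] 0.63 [0.522  0.1076 0.    ]
1.1 [ 9.86265789e-01  1.65165956e-01 -3.32374393e-06 -1.09474157e-05] 0.08543717588955443
```

View pics/top0.png

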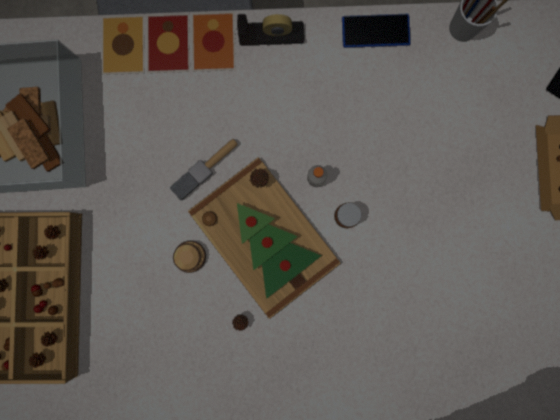

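View pics/scene0.png

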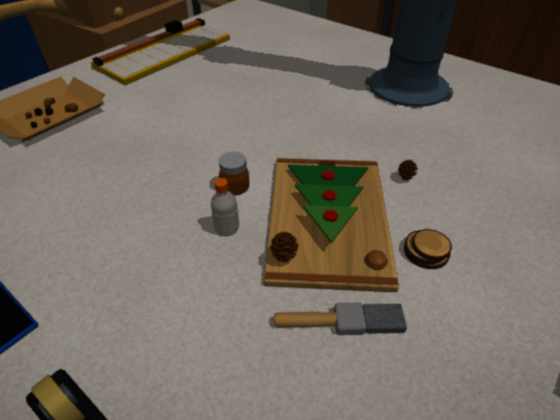

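Run:
```python
from h import *
for c in("top","scene"):
    im=cv2.cvtColor(cv2.imread(f"pics/{c}0.png"),cv2.COLOR_BGR2HSV)
    m=((cv2.inRange(im,(0,150,90),(6,255,255))|cv2.inRange(im,(172,150,90),(180,255,255))))
    n,l,s,ce=cv2.connectedComponentsWithStats(m)
    for i in range(1,n):
        if s[i,4]>15: print(c,s[i],ce[i].round(1),[ray(c,ce[i],z).round(4)[:2] for z in(.035,.043,.051)])
```

```text
scene [323 171  11   7  54] [328.  174.1] [array([0.4556, 0.063 ]), array([0.4639, 0.068 ]), array([0.4722, 0.073 ])]
scene [324 191  12   7  67] [329.3 194. ] [array([0.499 , 0.0956]), array([0.5067, 0.1   ]), array([0.5143, 0.1045])]
scene [325 211  12   8  82] [330.7 214.4] [array([0.5387, 0.1257]), array([0.5457, 0.1297]), array([0.5527, 0.1336])]
```

The top view shows the buttons near (285,265), (267,242) and (251,221). In the scene view they are at (328,174), (329,194) and (331,214). The cone is left of the treetop and the jar and bottle stand beyond the board edge. The tool comes in from the jar side (negative y), so I'll travel high.

Run:
```python
from h import *
from scipy.optimize import least_squares
obs=[]
for c in("top","scene"):
    im=cv2.imread(f"pics/{c}0.png").astype(float)
    b,g,r=im[...,0],im[...,1],im[...,2]
    m=((r>2.2*g)&(r>2.2*b)&(r>50)).astype(np.uint8)
    n,l,s,ce=cv2.connectedComponentsWithStats(m)
    C=[(285,265),(267,242),(251,221)] if c=="top" else [(328,174),(329,194),(331,214)]
    for k,p in enumerate(C):
        i=min((i for i in range(1,n) if s[i,4]>15),key=lambda i:np.hypot(*(ce[i]-p)))
        q=ray(c,ce[i],(.0355,.0435,.0515)[k])
        print(c,k,s[i],ce[i].round(1),q.round(4)); obs.append((k,q[:2]))
X=np.array([-.078,-.015,.041])
def f(p): return np.concatenate([p[:2]+X[k]*np.array([np.cos(p[2]),np.sin(p[2])])-q for k,q in obs])
s=least_squares(f,[.52,.11,.6]);p=s.x
print(p,(s.fun*1e3).round(1))
for x in X: print((p[:2]+x*np.array([np.cos(p[2]),np.sin(p[2])])).round(4))
```

```text
top 0 [280 261  10  10  78] [284.6 265.1] [0.4581 0.0636 0.0355]
top 1 [262 238  10   9  76] [266.6 242. ] [0.5089 0.1006 0.0435]
top 2 [246 217  10   9  72] [250.6 221.2] [0.5544 0.1333 0.0515]
scene 0 [322 171  13   8  83] [328.  174.5] [0.4572 0.0641 0.0355]
scene 1 [323 190  13  10 102] [329.2 194.6] [0.5083 0.1009 0.0435]
scene 2 [324 210  14  11 121] [330.6 215. ] [0.5543 0.1345 0.0515]
[0.52091739 0.10968375 0.62714724] [-0.3  0.3 -0.2  0.2 -0.2  0.4  0.6 -0.2  0.4 -0.1 -0.2 -0.8]
[0.4578 0.0639]
[0.5088 0.1009]
[0.5541 0.1337]
```

```bash
cat >> h.py <<'E'
from scipy.spatial.transform import Rotation as Ro
B=[(.4578,.0639,.030),(.5088,.1009,.038),(.5541,.1337,.046)]
def quat(yaw): return (Ro.from_euler('z',yaw)*Ro.from_euler('x',np.pi)).as_quat()
def press(k,q):
    x,y,h=B[k]; up=h+.019
    move_ptp([x,y,up+.03],q); f0=read_ft_force()[2]
    movel([x,y,up+.002],q,.03)
    z=up+.002; F=[]
    while z>up-.003:
        z-=.0005; movel([x,y,z],q,.02); f=read_ft_force()[2]-f0
        F.append((round((z-up)*1e3,1),round(float(f),1),round((read_eef_pos()[2]-up)*1e3,2)))
        if f>7: break
    print(k,F,"xy err mm",((np.array(read_eef_pos()[:2])-(x,y))*1e3).round(1))
    movel([x,y,up+.03],q,.08); print("t",read_time_s())
E
python3 - <<'E'
from h import *
q0=np.array(read_qpos())
for yaw in(.627,.627-np.pi): print(yaw,[np.round(j,2) if (j:=inverse_kinematics([x,y,h+.019],quat(yaw))) is not None else None for x,y,h in B])
move_gripper(0); print(read_time_s(),read_finger_gap(),read_ft_force())
print(Ro.from_quat(read_tcp_rot()).as_matrix().round(2).tolist())
E
```

```text
0.627 [array([ 0.47,  0.38, -0.77,  2.13,  0.38,  0.77, -1.49]), array([ 0.41,  0.48, -0.81,  2.  ,  0.46,  0.85, -1.59]), array([ 0.37,  0.57, -0.84,  1.87,  0.53,  0.93, -1.66])]
-2.5145926535897933 [array([ 0.83,  0.64, -1.24,  2.12,  0.77,  0.94,  1.34]), array([ 0.72,  0.75, -1.25,  1.99,  0.84,  1.05,  1.27]), array([ 0.62,  0.84, -1.25,  1.87,  0.89,  1.14,  1.24])]
1.8667 6.438883718925897e-05 [-0.59181352 -0.75021806 -0.55697738]
[[0.95, 0.33, 0.0], [0.33, -0.95, 0.0], [0.0, -0.0, -1.0]]
```

Run:
```python
from h import *
q=quat(.627)
move_ptp([B[0][0],B[0][1],.2],q); print(read_time_s(),read_qpos())
press(0,q)
```

```text
4.425 [ 0.5528574   0.10107065 -0.80454514  2.01800979  0.08376314  1.0547863
 -1.23663689]
0 [(1.5, -1.2, np.float64(1.6)), (1.0, -1.9, np.float64(0.99)), (0.5, -1.2, np.float64(0.45)), (0.0, -0.6, np.float64(-0.05)), (-0.5, -2.1, np.float64(-0.54)), (-1.0, -0.6, np.float64(-1.04)), (-1.5, -2.0, np.float64(-1.56)), (-2.0, -1.4, np.float64(-2.04)), (-2.5, -2.4, np.float64(-2.55)), (-3.0, -1.1, np.float64(-3.04))] xy err mm [-0. -0.]
t 9.1167
```

Run:
```python
from h import *
print(read_ft_force(),read_eef_pos(),read_finger_gap())
a=read_camera("scene");b=read_camera("top")
cv2.imwrite("pics/a1.png",cv2.cvtColor(np.hstack([cv2.resize(a[120:270,220:420],None,fx=2,fy=2,interpolation=2),cv2.resize(b[150:300,200:400],None,fx=2,fy=2,interpolation=2)]),cv2.COLOR_RGB2BGR))
```

```text
[ 0.15340537  0.07261741 -0.26612915] [0.45814543 0.06369837 0.07946446] 0.00011126448686610975
```

View pics/a1.png

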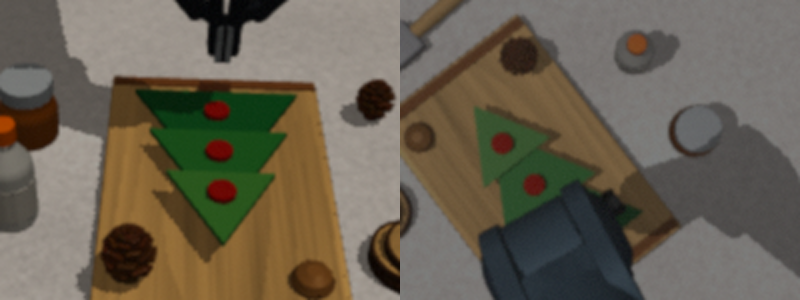

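The crop shows the closed fingertips at about scene pixel (331,149), above the low button. That button may now sit slightly lower than before, so I'll measure its height.

Run:
```python
from h import *
def proj(c,P):
    p=camera_params(c);v=np.array(p["K"])@(np.array(p["camera_from_world"])@np.append(P,1))[:3];return (v[:2]/v[2]).round(1)
for z in(.027,.035): print(z,proj("scene",(.4578,.0639,z)))
for z in(.05,.055,.06,.065,.07,.075): print("tip",z,proj("scene",(.4578,.0639,z)))
a=read_camera("scene")[...,::-1]
def blobs(im):
    im=im.astype(float);b,g,r=im[...,0],im[...,1],im[...,2]
    m=((r>2.2*g)&(r>2.2*b)&(r>50)).astype(np.uint8)
    n,l,s,ce=cv2.connectedComponentsWithStats(m)
    return [(ce[i].round(2).tolist(),int(s[i,4])) for i in range(1,n) if s[i,4]>40 and 300<ce[i][0]<350]
print(blobs(cv2.imread("pics/scene0.png")));print(blobs(a))
```

```text
0.027 [327.4 178.2]
0.035 [327.8 174.9]
tip 0.05 [328.4 168.5]
tip 0.055 [328.6 166.3]
tip 0.06 [328.8 164.1]
tip 0.065 [329.1 161.9]
tip 0.07 [329.3 159.7]
tip 0.075 [329.5 157.4]
[([328.05, 174.54], 83), ([329.18, 194.57], 102), ([330.6, 214.97], 121)]
[([327.95, 174.7], 88), ([329.15, 194.69], 105), ([330.51, 215.01], 125)]
```

Run:
```python
from h import *
print(Ro.from_quat(read_tcp_rot()).as_matrix().round(3).tolist(),read_eef_pos(),read_qpos())
for c in("top","scene"):
    print(c,ray(c,(331,149),.06) if c=="scene" else "", camera_params(c)["camera_from_world"])
a=read_camera("scene");b=read_camera("top")
cv2.imwrite("pics/a2.png",cv2.cvtColor(np.hstack([cv2.resize(a[40:240,230:430],None,fx=2,fy=2,interpolation=2),cv2.resize(b[180:380,200:400],None,fx=2,fy=2,interpolation=2)]),cv2.COLOR_RGB2BGR))
```

```text
[[0.81, 0.587, -0.001], [0.587, -0.81, -0.0], [-0.001, -0.0, -1.0]] [0.45728405 0.06373904 0.07857957] [ 0.47026366  0.31236609 -0.76691576  2.12017952  0.29681241  0.81626934
 -1.42246608]
top  [[-0.02915045 -0.99945747 -0.01533035  0.07125657]
 [-0.99664569  0.03023491 -0.07604749  0.5877745 ]
 [ 0.07646974  0.01306211 -0.99698634  1.03669608]
 [ 0.          0.          0.          1.        ]]
scene [0.41790412 0.04134788 0.06      ] [[-0.63479193  0.77266882 -0.00470118  0.33051509]
 [ 0.54285279  0.4416386  -0.7143292  -0.31243324]
 [-0.54986368 -0.45600245 -0.69979404  1.06594121]
 [ 0.          0.          0.          1.        ]]
```

View pics/a2.png

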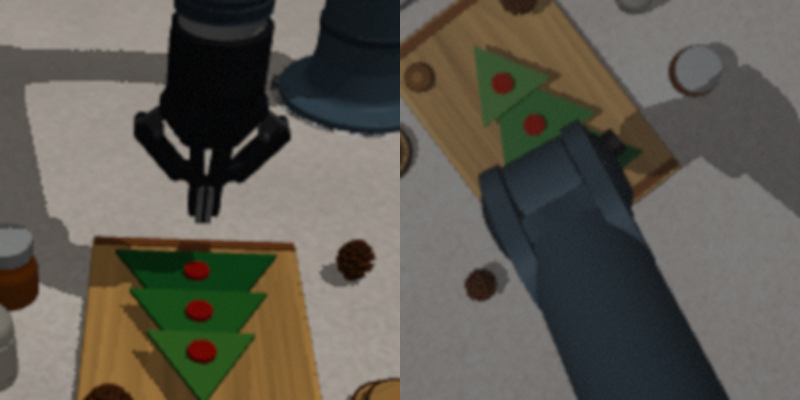

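Run:
```python
from h import *
def P(c): 
    p=camera_params(c);return np.array(p["K"])@np.array(p["camera_from_world"])[:3]
X=cv2.triangulatePoints(P("scene"),P("top"),np.array([[304.],[103.]]),np.array([[306.],[252.]]))
print((X[:3]/X[3]).ravel())
# tip height if directly under TCP
from scipy.optimize import minimize_scalar
for z in(.08,.09,.095): 
    v=P("scene")@np.array([.4578,.0639,z,1]);print(z,v[:2]/v[2])
print(read_time_s())
```

```text
[0.48709233 0.02145535 0.18056374]
0.08 [329.73667483 155.13055656]
0.09 [330.20037816 150.51003745]
0.095 [330.43561661 148.16603065]
9.3667
```

Both views put the hand right over the button laterally. But the fingertip is about 30 mm higher than the reported TCP height implies: row 150 gives a tip height near 0.091 m. The tool-length figure can't be relied on, so I'll lower in small force-guarded steps and find the contact.

```bash
cat >> h.py <<'E'
def fz(): return float(np.mean([read_ft_force()[2] for _ in range(4)]))
def press2(k,q,z0,zmin,fmax=7.,up=.03):
    x,y,h=B[k]
    movel([x,y,z0],q,.06); pause(.1); f0=fz(); z=z0; L=[]; ok=False
    while z>zmin:
        z-=.0005 if L and L[-1][1]>2 else .001
        movel([x,y,z],q,.02); f=fz()-f0; L.append((round(z*1e3,1),round(f,1)))
        if f>fmax: ok=True; break
    e=read_eef_pos(); print(k,ok,"f0",round(f0,2),L,e)
    movel([x,y,z0+up],q,.08); print("t",read_time_s()); return ok
E
python3 - <<'E'
from h import *
press2(0,quat(.627),.036,.012)
E
```

```text
0 True f0 -1.38 [(35.0, 0.8), (34.0, 1.0), (33.0, 0.7), (32.0, 2.0), (31.0, 1.6), (30.0, 1.5), (29.0, 1.9), (28.0, 1.6), (27.0, -0.2), (26.0, 1.7), (25.0, 1.6), (24.0, 1.6), (23.0, 1.6), (22.0, 2.1), (21.5, 3.3), (21.0, 4.9), (20.5, 4.8), (20.0, 4.6), (19.5, 4.3), (19.0, 3.7), (18.5, 4.3), (18.0, 3.6), (17.5, 3.7), (17.0, 3.4), (16.5, 4.3), (16.0, 3.5), (15.5, 4.4), (15.0, 6.2), (14.5, 8.2)] [0.45794396 0.06393193 0.01476461]
t 18.375
```

Force profile: contact at TCP 22 mm, sliding at about 3.5 N, and the cork reached at 15.5 mm. So home is at TCP z ≈ button home height − 14.5 mm.

Run:
```python
from h import *
q=quat(.627)
def go(k):
    x,y,h=B[k]
    move_ptp([x,y,h+.02],q); pause(.1); f0=fz(); z=h-.0125; L=[]
    movel([x,y,z],q,.03); L.append(round(fz()-f0,1)); ok=False
    while z>h-.018:
        z-=.0005; movel([x,y,z],q,.02); f=fz()-f0; L.append((round((z-h)*1e3,1),round(f,1)))
        if f>7: ok=True;break
    print(k,ok,L); movel([x,y,h+.03],q,.1); print("t",read_time_s()); return ok
if go(1): go(2)
x,y,h=B[2]
movel([x,y,.2],q,.2)
a=read_camera("scene")
im=a[...,::-1].astype(float);b,g,r=im[...,0],im[...,1],im[...,2]
m=((r>2.2*g)&(r>2.2*b)&(r>50)).astype(np.uint8)
n,l,s,ce=cv2.connectedComponentsWithStats(m)
print([(ce[i].round(1).tolist(),int(s[i,4])) for i in range(1,n) if s[i,4]>40],read_time_s())
cv2.imwrite("pics/a3.png",cv2.cvtColor(a,cv2.COLOR_RGB2BGR))
```

```text
1 True [0.5, (-13.0, 1.5), (-13.5, 3.3), (-14.0, 3.2), (-14.5, 2.2), (-15.0, 4.0), (-15.5, 6.0), (-16.0, 7.9)]
t 22.425
2 True [0.6, (-13.0, 2.4), (-13.5, 3.1), (-14.0, 2.9), (-14.5, 3.3), (-15.0, 4.4), (-15.5, 7.1)]
t 26.2
[([327.6, 177.8], 89), ([224.4, 183.2], 233), ([329.0, 197.8], 100), ([330.2, 218.0], 122)] 27.0167
```

View pics/a3.png

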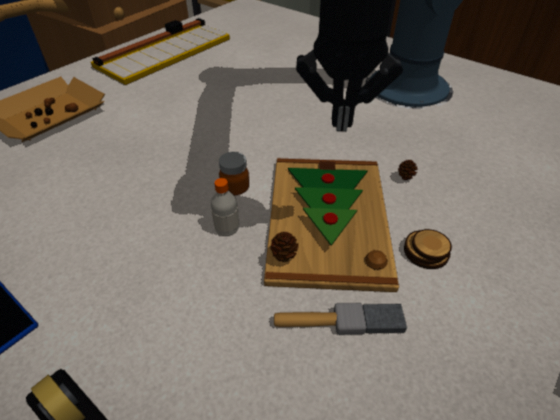

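All three buttons have dropped about 3 px, to rows 177.8, 197.8 and 218.0, which matches roughly 7 mm each. The board and the things around it look unmoved, and the hand is well clear.

```bash
python3 -c "
from bench import *
print(sign_off())"
```

```text
the job is handed in; nothing more can be done
None
```

I pressed all three tiers home in order (bottom, middle, top) with about 7–8 N at most on each button, saw nothing else move in the final picture, and handed the job in at about 27 s; no verdict came back.

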